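Teach the learning hub the long remote

TASK

Teach the hub the longer remote's code: press the hub's learn button, then take the longer remote, hold its nose about 80 mm straight out in front of the hub's tilted window, pointing squarely into the window's middle, and keep it steady there for two seconds. Then lay the remote down (do not drop it) flat in the clear tray beside the shorter remote, keys up, and let go. Leave the head's tilt, the tray's other remote, the tumbler, the plant pot and the caddy as they are.

Things in the scene. Friction and masses are not known exactly. Their poses are not given: they have to be found in the camera images.
- hub: Infrared learning hub, white plastic, fixed to the console. Base block 100 mm (x) by 150 mm (y) by 50 mm high; origin: centre of its underside; its front looks along its own -x. On its top: the learn button at (-20, -50) mm, and a tilting head between two thin cheeks at (10, 35) mm, whose highest point is 121 mm above the console.
- window (a point): Middle of the black window (46 mm wide, 38 mm high) on the front of the hub's tilting head (block 40 x 60 x 56 mm). The head's hinge axis is parallel to the hub's y, 85 mm above the console, 22.5 mm behind the window. Axes turn with the head: -x points straight out of the window (the way it looks, towards the robot and upwards), y is along the hinge, z is up along the window's face. A remote aimed squarely has its own x axis along this +x.
- hub_head (a joint): Tilt of the head, rad: 0 the window looks level, positive it looks upwards (starts between 0.2 and 0.6). Friction hinge, stays where it is; do not push it.
- learn_top (a point): Middle of the top of the round black learn button (28 mm across) on the hub's base; pressed straight down.
- learn (a joint): Travel of the learn button, m: 0 up, 0.006 fully down. Spring, about 5 N fully down; counts as pressed beyond 0.004; springs back.
- long_remote: The longer remote, black plastic, 180 mm (x) by 42 mm (y) by 18 mm (z), about 0.12 kg, loose on the console in front of the tray, keys up, nose pointing any way. Origin: centre of its underside; +x points to its nose, which has a glossy end window and, 40 mm behind it, a round grey pad; z out of the key side.
- emitter (a point): The long remote's emitter, middle of its nose face: 90 mm along +x from its middle and 9 mm above its underside. Same axes as the remote; it shines along +x.
- short_remote: The shorter remote, black, 120 x 42 x 18 mm, no round pad; lies in the tray along the tray's y, near its +x wall. Origin: centre of its underside. Leave it.
- tray: Clear acrylic tray, open on top, stuck to the console. Outside 180 mm (x) by 222 mm (y) by 28 mm high, walls and floor 5 mm. Origin: centre of its underside. The short remote lies about 53 mm to the +x side; the free space for the long remote, which must lie along the tray's y, is from about -85 to +28 mm in x.
- tumbler: Stainless steel tumbler, open, rim 74 mm across, 150 mm high, loose. Origin: centre of its underside. Stands at one side of the space in front of the window.
- pot: Teal ceramic succulent pot, 90 mm across, 72 mm high, about 105 mm with its plant, loose. Origin: centre of its underside. Stands in front of the hub on the button's side.
- caddy: Rattan-look caddy with its lid clipped on, 192 mm (x) by 122 mm (y) by 102 mm high, loose, 0.8 kg, between the hub's and the tray's places, farther out. Origin: centre of its underside.
There are look-alikes about, which are no part of the job. What is shaped like the short_remote but red is not meant. What is shaped like the hub but pink or red is not meant.

How it is judged:
By the outcome, as a careful person would: the job done as asked, in the order asked, and still so for the second after the job is handed in, with the robot touching nothing.
It also fails if it takes over 70 s, if anything falls off the work surface, if the arm or the gripper's body presses on something with over 40 N, if the wrist force passes 120 N, or if a joint passes its speed limit or range.

ROBOT

A 7-joint arm with a two-finger parallel gripper is mounted at the origin on the work surface. World frame = base frame: x ahead of the robot, y to its left, z up, the work surface at z = 0. Lengths are in m, angles in rad, forces in N, time in s.
With the tool pointing down it reaches from about 0.425 to 0.875 m from the base axis. Payload 9.9 kg.
Tool frame: the origin (TCP) lies midway between the tips of the shut fingers; the grasp point (between the pads) lies 19 mm behind it; z points along the fingers, y is the line along which they close (so a half turn about z gives the same grasp; the last joint's range is limited). The gripper opens to 85 mm and grips with 20 to 120 N. Pads are 22 mm wide; open, the fingers measure 114 mm over their backs; the gripper's body (76 mm by 85 mm) begins 54 mm behind the grasp point. The pads swing forward as they close: fully open they stand 13 mm farther back than shut.
Start: joints at [-1.24, 0.576, 0.025, 1.437, -0.015, 1.129, -0.057], TCP at [0.272, 0.618, 0.231] pointing down, gripper open.
Joint ranges: [-2.76, 2.76], [-0.34, 2.15], [-1.52, 1.57], [0.19, 2.46], [-1.09, 4.23], [0.17, 1.99], [-2.82, 2.82]. Speed limits (rad/s): [2.22, 2.22, 3.01, 3.01, 3.14, 3.14, 3.14].

INTERFACE

Orientations are given as a rotation vector (axis times angle).
In Python, from workcell import * gives the robot as it stands. Calls block until the motion is done:
- reach(position, orientation): joint-space move of the TCP to a pose.
- servo_line(position, rotation=None, velocity=0.15, threshold=None): straight line of the TCP; rotation=None keeps the orientation; velocity is the mean speed in m/s. With threshold (N) it stops when the force on the tool has changed by that much, and returns True; else False.
- move_j(angles): joint-space move.
- move_gripper(opening, force=None): finger opening in m; force is the grip in N (None keeps the last); returns when the fingers have stopped.
- wait(seconds).
- solve_ik(position, orientation): joint angles nearest the present ones, or None.
- observe(): the state.
- get_image(name): name is "scene" or "top" or "wrist"; returns a dict with "pixels" (420x560x3 uint8, blue, green, red), "depth" (420x560 float32, m along the optical axis (not along the pixel's ray), 0 where there is no reading), "K" (3x3 intrinsics, pixels), "k1" (the pictures are not rectified: a ray, as slopes to the right and down, at radius r is drawn at 1 + k1 r^2 times it, then the intrinsics apply), "rvec" (rotation vector, rad) and "tvec" (3), from world to camera coordinates, as OpenCV has them; the wrist camera has in their place "tool_from_camera" (4x4, takes a point from camera to tool coordinates, whose origin is the TCP and whose axes are the flange's). Camera axes: x right, y down, z forward; pixel columns grow to the right and rows downward; lengths in m; the calibration is good to about 2 mm. A picture is of the moment at which its call begins: read the wrist's pose just before it.
A pose or a line that the arm cannot do raises IKError and nothing moves.
- finish_job(): hands the job in; it is judged then, once.
The state is a dict: "time": time; "joint_pos": joint angles; "joint_vel": joint speeds; "joint_efforts": joint torques, N m; "ee_pos": TCP position; "eef_rot": TCP orientation; "contact_force": force on the tool from outside, world axes, zero at the start; "wrist_torque": the same for the moment, N m; "finger_gap": finger opening in m; "gripper_force": force on a finger pad.
Only numpy, scipy, OpenCV 4.12 (cv2) and the standard library are available. Lean on these libraries where they do the work, as an engineer would, in place of code of your own. Each camera call takes 0.05 s, during which the arm holds its last target. There are 200 camera calls.

## Working session

There is one attempt and no reset: what is moved stays moved. The work goes in short steps, each a Python script; the robot and the scene stay as the last script left them, time stands still between calls to the robot, and variables do not carry over. Pictures are saved under pics/ and viewed, at most 13 in all, crops included, and the job is handed in when it is done.

```bash
ls; mkdir -p pics; cat > h.py <<'E'
import numpy as np, cv2
from scipy.spatial.transform import Rotation as R
from workcell import *
def snap(n):
    s=observe(); im=get_image(n)
    if n=="wrist":
        T=np.eye(4);T[:3,:3]=R.from_rotvec(s["eef_rot"]).as_matrix();T[:3,3]=s["ee_pos"]
        C=T@np.array(im["tool_from_camera"])
    else:
        E=np.eye(4);E[:3,:3]=R.from_rotvec(np.array(im["rvec"]).ravel()).as_matrix();E[:3,3]=np.array(im["tvec"]).ravel();C=np.linalg.inv(E)
    im["C"]=C; return im
def rays(im,uv):
    K=np.array(im["K"]);uv=np.atleast_2d(uv).astype(float)
    d=np.stack([(uv[:,0]-K[0,2])/K[0,0],(uv[:,1]-K[1,2])/K[1,1]],1);s=d.copy()
    for _ in range(20): s=d/(1+im["k1"]*(s**2).sum(1,keepdims=True))
    return np.c_[s,np.ones(len(s))]
def plane(im,uv,z):
    r=rays(im,uv)@im["C"][:3,:3].T;o=im["C"][:3,3]
    return o+r*((z-o[2])/r[:,2:3])
def cloud(im):
    v,u=np.mgrid[:420,:560];r=rays(im,np.c_[u.ravel(),v.ravel()])*im["depth"].reshape(-1,1)
    return (r@im["C"][:3,:3].T+im["C"][:3,3]).reshape(420,560,3)
E
python3 - <<'E'
from h import *
import pickle
D={}
for n in("scene","top"):
    D[n]=snap(n);cv2.imwrite(f"pics/{n}0.png",D[n]["pixels"]);print(n,D[n]["C"].round(3).tolist(),D[n]["k1"])
pickle.dump(D,open("d0.pkl","wb"))
E
```

```text
pics
scene [[-0.711, 0.5, -0.494, 1.463], [0.703, 0.509, -0.497, 0.899], [0.002, -0.701, -0.713, 1.307], [0.0, 0.0, 0.0, 1.0]] -0.0033041453863073603
top [[0.015, -0.99, 0.141, 0.398], [-1.0, -0.017, -0.017, 0.035], [0.019, -0.141, -0.99, 1.437], [0.0, 0.0, 0.0, 1.0]] -0.07845769059364677
```

View pics/scene0.png

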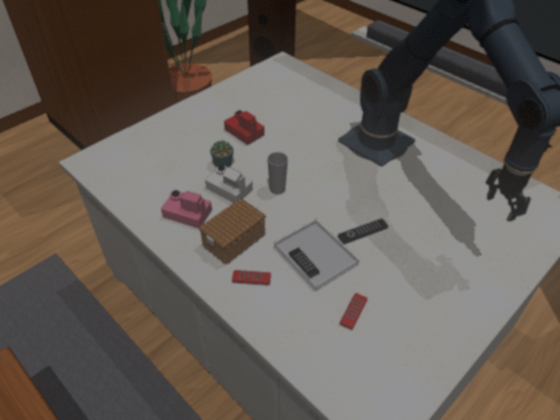

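View pics/top0.png

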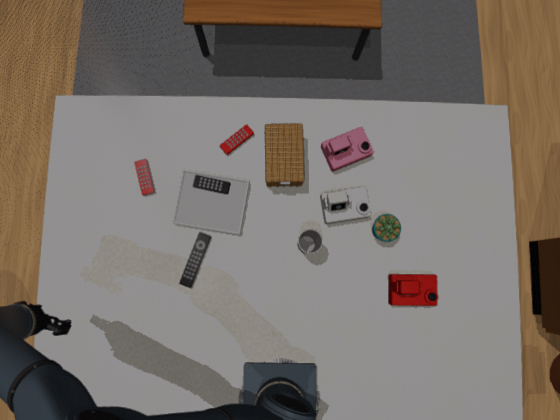

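The pictures show the following:
- **Hub:** the white hub is at top (346,204), with its button at (364,208).
- **Around the hub:** the tumbler is at (310,242), the pot at (387,227) and the caddy at (285,155).
- **Tray and remotes:** the tray is at (212,203), and the short remote is in it at (212,184). The long remote is at (195,260) with its nose pad at (200,244), so it points away from the robot.

```bash
python3 - <<'E'
from h import *
import pickle
D=pickle.load(open("d0.pkl","rb"));im=D["top"];P=cloud(im);ok=im["depth"]>0
roi=np.zeros((420,560),bool);roi[110:330,110:450]=1
print("table z",np.median(P[...,2][roi&ok]))
m=(roi&ok&(P[...,2]>0.012)).astype(np.uint8)
n,l,st,_=cv2.connectedComponentsWithStats(m)
for i in range(1,n):
    if st[i,4]<60: continue
    q=P[l==i];zt=np.percentile(q[:,2],98)
    print(st[i].tolist(),"ztop",zt.round(3),"mid",np.median(q,0).round(3))
def rect(uv,z):
    q=plane(im,uv,z)[:,:2].astype(np.float32);return cv2.minAreaRect(q)
px=im["pixels"].astype(int);g=px.max(2)
def mask(x0,y0,x1,y1,t):
    a=np.zeros((420,560),np.uint8);a[y0:y1,x0:x1]=(g[y0:y1,x0:x1]<t);n,l,st,_=cv2.connectedComponentsWithStats(a)
    i=1+st[1:,4].argmax();v,u=np.where(l==i);return np.c_[u,v]
for nm,b,z in(("long",(165,225,225,295),.018),("short",(185,168,235,200),.023),("button",(352,195,378,222),.055)):
    uv=mask(*b,80);print(nm,len(uv),rect(uv,z), plane(im,uv,z).mean(0).round(4))
a=cv2.resize(im["pixels"][170:260,290:410],(480,360),interpolation=cv2.INTER_CUBIC)
b=cv2.resize(D["scene"]["pixels"][130:220,190:300],(440,360),interpolation=cv2.INTER_CUBIC)
c=cv2.resize(im["pixels"][160:300,165:260],(320,360))[:, :]
cv2.imwrite("pics/z1.png",cv2.resize(np.hstack([a,b]),(800,313)))
E
```

```text
table z 0.0011921493242641468
[265, 122, 40, 66, 2425] ztop 0.106 mid [ 0.767 -0.002  0.1  ]
[220, 124, 34, 31, 427] ztop 0.025 mid [0.84  0.157 0.018]
[321, 127, 52, 45, 1429] ztop 0.116 mid [ 0.798 -0.205  0.052]
[134, 159, 21, 37, 448] ztop 0.024 mid [0.706 0.459 0.018]
[172, 170, 77, 65, 1000] ztop 0.033 mid [0.678 0.237 0.025]
[320, 187, 52, 38, 1489] ztop 0.117 mid [ 0.613 -0.198  0.052]
[372, 214, 29, 28, 603] ztop 0.108 mid [ 0.544 -0.325  0.082]
[298, 229, 25, 25, 312] ztop 0.153 mid [ 0.506 -0.096  0.108]
[180, 232, 31, 56, 705] ztop 0.025 mid [0.439 0.28  0.019]
[388, 274, 51, 32, 1553] ztop 0.116 mid [ 0.353 -0.407  0.052]
long 574 ((0.43699514865875244, 0.27738481760025024), (0.04200182855129242, 0.17747901380062103), 70.22286987304688) [0.4316 0.2789 0.018 ]
short 406 ((0.6836907863616943, 0.23303751647472382), (0.11882175505161285, 0.041514862328767776), 78.32984924316406) [0.6836 0.2326 0.023 ]
button 52 ((0.6139777898788452, -0.26073092222213745), (0.022684253752231598, 0.023023035377264023), 89.33906555175781) [ 0.6134 -0.26    0.055 ]
```

View pics/z1.png

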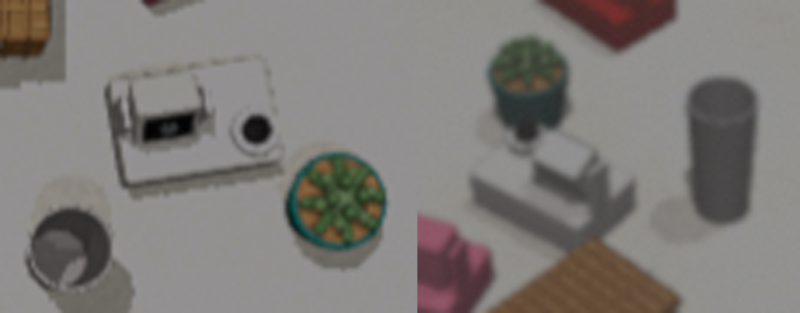

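The zoom shows the hub turned about +10°. Its window faces the robot between the tumbler (left) and the pot (right). The button is at about (0.614, -0.260). Next I move above the front of the hub for a wrist look.

```bash
python3 - <<'E'
from h import *
import pickle
s=observe();print(R.from_rotvec(s["eef_rot"]).as_matrix().round(3).tolist())
im=snap("wrist");print(np.array(im["tool_from_camera"]).round(3).tolist(),im["K"][0][0])
def down(a): # tool y axis at angle a
    y=np.array([np.cos(a),np.sin(a),0]);z=np.array([0,0,-1.]);return R.from_matrix(np.c_[np.cross(y,z),y,z]).as_rotvec()
for a in(np.pi/2+.17,-np.pi/2+.17):
    for p in([.5,-.21,.38],[.614,-.26,.06]):
        q=solve_ik(p,down(a));print(a,p,None if q is None else np.round(q,2))
    q=solve_ik([.437,.277,.1],down(a-.5));print(None if q is None else np.round(q,2))
servo_line([.3,.6,.4]);move_gripper(0)
E
```

```text
[[-0.915, 0.403, -0.001], [0.403, 0.915, -0.001], [-0.0, -0.001, -1.0]]
[[-0.0, -0.948, -0.318, 0.081], [1.0, -0.0, 0.001, -0.0], [-0.001, -0.318, 0.948, -0.142], [0.0, 0.0, 0.0, 1.0]] 341.3978462968009
1.7407963267948965 [0.5, -0.21, 0.38] [-0.2   0.34  0.76  1.55 -0.24  1.35  2.32]
1.7407963267948965 [0.614, -0.26, 0.06] [ 0.32  0.73  0.01  1.64 -0.01  0.77  2.08]
[-0.66  0.51  0.01  2.01 -0.01  0.62  0.6 ]
-1.4007963267948966 [0.5, -0.21, 0.38] [-0.34  0.41  1.02  1.55 -0.35  1.38 -0.69]
-1.4007963267948966 [0.614, -0.26, 0.06] [ 0.    0.82  0.59  1.65 -0.58  0.85 -0.56]
[-1.12  0.63  0.73  2.02 -0.63  0.73 -1.89]
```

```bash
cat >> h.py <<'E'
def down(a): # tool y axis at angle a
    y=np.array([np.cos(a),np.sin(a),0]);z=np.array([0,0,-1.]);return R.from_matrix(np.c_[np.cross(y,z),y,z]).as_rotvec()
E
python3 - <<'E'
from h import *
import pickle
reach([.48,.25,.42],down(np.pi/2));wait(.3)
a=snap("wrist");cv2.imwrite("pics/w1.png",a["pixels"])
reach([.5,-.2,.33],down(np.pi/2+.17));wait(.3)
b=snap("wrist");cv2.imwrite("pics/w2.png",b["pixels"])
pickle.dump((a,b),open("d1.pkl","wb"));s=observe();print(s["time"],np.round(s["joint_pos"],2),s["ee_pos"])
E
```

```text
6.0667 [ 0.02  0.31  0.38  1.65 -0.12  1.21  2.17] [ 0.5001999  -0.19964638  0.33004198]
```

View pics/w1.png

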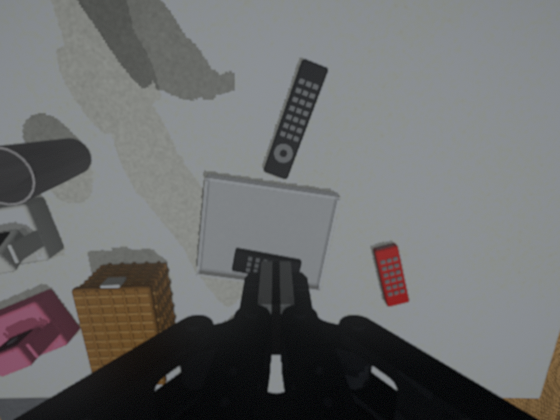

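View pics/w2.png

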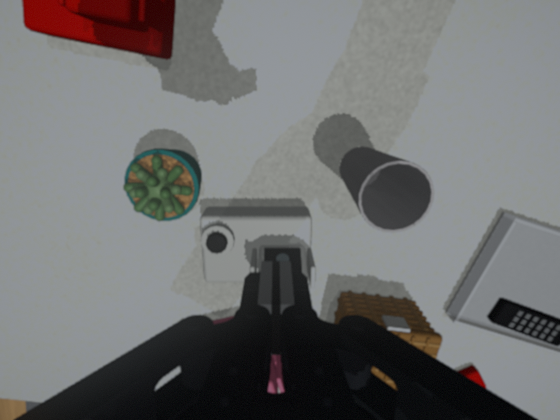

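In w1 the long remote runs from (314,62) to (278,175), with its pad and nose at (283,155). The tray is centred near (268,235). In w2 the button is at (217,240), and the fingers hide the head. I'll measure from these two and take one tilted look from the side at the window.

```bash
python3 - <<'E'
from h import *
import pickle
a,b=pickle.load(open("d1.pkl","rb"))
def dark(im,x0,y0,x1,y1,t=70):
    g=im["pixels"].max(2);m=np.zeros((420,560),np.uint8);m[y0:y1,x0:x1]=g[y0:y1,x0:x1]<t
    n,l,st,_=cv2.connectedComponentsWithStats(m);i=1+st[1:,4].argmax();v,u=np.where(l==i);return np.c_[u,v]
uv=dark(a,250,45,340,185);print("long",len(uv),cv2.minAreaRect(plane(a,uv,.018)[:,:2].astype(np.float32)))
P=cloud(a);print("long z",np.median(P[uv[:,1],uv[:,0],2]))
# tray rim
m=np.zeros((420,560),bool);m[165:300,185:345]=1;m&=(a["depth"]>0)&(P[...,2]>.023)&(P[...,2]<.036)
q=P[m];print("tray rim",len(q),cv2.minAreaRect(q[:,:2].astype(np.float32)),np.percentile(q,[1,99],0).round(3).tolist())
tc=plane(a,[[205,172],[339,195],[318,289],[198,272]],.028);print("tray eyeball",tc.round(3).tolist())
uv=dark(b,200,225,235,258);Pb=cloud(b);z=np.median(Pb[uv[:,1],uv[:,0],2]);print("button",len(uv),z,cv2.minEnclosingCircle(plane(b,uv,z)[:,:2].astype(np.float32)))
m=(abs(Pb[...,2]-.05)<.004)&(b["depth"]>0);m[:190]=0;m[300:]=0;m[:,:195]=0;m[:,320:]=0
print("hub top",m.sum(),cv2.minAreaRect(Pb[m][:,:2].astype(np.float32)))
e=plane(b,[[203,206],[311,208]],.05);d=e[1]-e[0];print("front edge",e.round(4).tolist(),np.arctan2(-d[0],d[1]))
w=.17;hx=np.array([np.cos(w),np.sin(w),0]);t=.3;zt=np.sin(t)*hx-[0,0,np.cos(t)];y=np.array([-np.sin(w),np.cos(w),0])
o=R.from_matrix(np.c_[np.cross(y,zt),y,zt]).as_rotvec()
reach([.5,-.27,.30],o);wait(.3);c=snap("wrist");cv2.imwrite("pics/w3.png",c["pixels"]);pickle.dump(c,open("d2.pkl","wb"))
E
```

```text
long 2132 ((0.43747907876968384, 0.27813607454299927), (0.040064435452222824, 0.17548316717147827), 70.29951477050781)
long z 0.016938240386677184
tray rim 1390 ((0.6270359754562378, 0.23319506645202637), (0.2220820188522339, 0.1807822287082672), 81.44270324707031) [[0.524, 0.114, 0.023], [0.728, 0.353, 0.029]]
tray eyeball [[0.514, 0.139, 0.028], [0.552, 0.353, 0.028], [0.726, 0.326, 0.028], [0.692, 0.115, 0.028]]
button 323 0.07075897255784608 ((0.6081258058547974, -0.2581299841403961), 0.014199728146195412)
hub top 4054 ((0.6208614110946655, -0.20559082925319672), (0.09836236387491226, 0.14836205542087555), 10.513973236083984)
front edge [[0.5702, -0.2831, 0.05], [0.5491, -0.1445, 0.05]] 0.1510144927610816
```

View pics/w3.png

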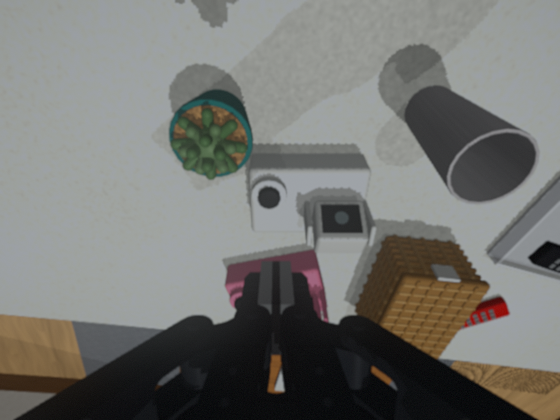

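In w3 the window is clear and unobstructed at about (342,219), with its face spanning roughly (316,201) to (367,238). Now I'll fit the face's tilt and press the button.

```bash
python3 - <<'E'
from h import *
import pickle
c=pickle.load(open("d2.pkl","rb"));P=cloud(c)
g=c["pixels"].max(2);m=np.zeros((420,560),np.uint8);m[195:245,312:372]=g[195:245,312:372]<70
n,l,st,_=cv2.connectedComponentsWithStats(m);i=1+st[1:,4].argmax();print("win",st[i].tolist())
u0,v0,w,h,_=st[i]
k=cv2.convexHull(np.argwhere(l==i)[:,::-1].astype(np.int32));M=np.zeros((420,560),np.uint8);cv2.fillConvexPoly(M,k,1)
M2=cv2.erode(M,np.ones((3,3)));q=P[(M2>0)&(c["depth"]>0)]
ctr=np.median(q,0);
for _ in range(3):
    U,S,V=np.linalg.svd(q-q.mean(0),full_matrices=False);nrm=V[2]*np.sign(V[2,2]);r=(q-q.mean(0))@nrm;q=q[abs(r)<2.5*r.std()+1e-6]
print("plane",len(q),q.mean(0),nrm,r.std(),"tilt",np.arctan2(nrm[2],np.hypot(*nrm[:2])),"yaw",np.arctan2(-nrm[1],-nrm[0]))
# window corners by ray onto plane
rc=cv2.boxPoints(cv2.minAreaRect(k));rr=rays(c,rc)@c["C"][:3,:3].T;o=c["C"][:3,3]
W=o+rr*(((q.mean(0)-o)@nrm)/(rr@nrm))[:,None];print(W.round(4).tolist(),W.mean(0),[np.linalg.norm(W[i]-W[i-1]).round(4) for i in range(4)])
yaw=.1835;H=np.array([.6208,-.2056])+R.from_euler('z',yaw).as_matrix()[:2,:2]@[.01,.035];print("hinge",H)
for t in(.3,.4,.5,.6):print(t,"pred window",H-.0225*np.cos(t)*np.array([np.cos(yaw),np.sin(yaw)]),.085+.0225*np.sin(t))
B=[.6095,-.2583];o=down(np.pi/2+yaw)
reach([*B,.13],o);wait(.2);f0=observe()["contact_force"]
hit=servo_line([*B,.0655],velocity=.03,threshold=4.6);s=observe();print(hit,s["ee_pos"],np.array(s["contact_force"])-f0,s["time"])
pickle.dump(0,open("x.pkl","wb"))
E
```

```text
win [321, 205, 42, 28, 964]
plane 948 [ 0.60635756 -0.17376381  0.09470254] [-0.90684868 -0.15859555  0.39047782] 0.0007418538115025457 tilt 0.401150558180521 yaw 0.1731354881718074
[[0.6174, -0.1966, 0.111], [0.603, -0.1965, 0.0777], [0.5946, -0.1485, 0.0777], [0.6094, -0.1508, 0.111]] [ 0.60608291 -0.1730927   0.09433726] [np.float64(0.0465), np.float64(0.0363), np.float64(0.0487), np.float64(0.0365)]
hinge [ 0.62424559 -0.16936289]
0.3 pred window [ 0.6031114  -0.17328514] 0.09164920464988015
0.4 pred window [ 0.60386965 -0.17314442] 0.09376191270194464
0.5 pred window [ 0.60483149 -0.17296591] 0.09578707461859458
0.6 pred window [ 0.60598731 -0.17275141] 0.0977044556513883
True [ 0.60946924 -0.2582776   0.06624406] [0.23128923 0.11750521 5.16987344] 9.9167
```

```bash
cat >> h.py <<'E'
W=np.array([.6052,-.1731,.0942]);TILT=.40;HY=.178;RY=-.3438;RC=np.array([.4375,.278])
def tool(Rr): # tool rotvec for a remote rotation matrix
    return R.from_matrix(Rr@np.diag([-1.,1,-1])).as_rotvec()
Rh=(R.from_euler('z',HY)*R.from_euler('y',TILT)).as_matrix()  # remote rotation at hold
E
python3 - <<'E'
from h import *
f0=np.array(observe()["contact_force"])
hit=servo_line([.6095,-.2583,.0625],velocity=.02,threshold=5);s=observe();print(hit,s["ee_pos"],np.array(s["contact_force"]));wait(.2)
servo_line([.6095,-.2583,.16],velocity=.2);print(observe()["contact_force"])
o=tool(R.from_euler('z',RY).as_matrix())
servo_line([.55,-.25,.3],velocity=.25)
reach([*RC,.16],o);move_gripper(.07);wait(.2)
w=snap("wrist");cv2.imwrite("pics/w4.png",w["pixels"])
g=w["pixels"].max(2);P=cloud(w);m=((g<70)&(abs(P[...,2]-.017)<.006)).astype(np.uint8);m[250:]=0
v,u=np.where(m>0);print(len(u),cv2.minAreaRect(plane(w,np.c_[u,v],.018)[:,:2].astype(np.float32)))
q=observe()["joint_pos"];print(observe()["time"],np.round(q,2))
tc=W-Rh[:,0]*.17+Rh[:,2]*(-.006)
print(tc)
for dz in(0,.12):
    k=solve_ik(tc+[0,0,dz],tool(Rh));print(None if k is None else np.round(k,2))
ty=np.deg2rad(81.44)
for a in(ty,ty-np.pi):
    k=solve_ik([.60,.237,.05],tool(R.from_euler('z',a).as_matrix()));print(None if k is None else np.round(k,2))
E
```

```text
True [ 0.6095473  -0.25835265  0.06610903] [-2.50123673  2.34189852 11.46001342]
[ 0.36324302  0.84679611 -0.63311018]
6073 ((0.4197778105735779, 0.2850814461708069), (0.04028456285595894, 0.14085038006305695), 70.29414367675781)
14.6333 [-0.88  0.45  0.32  1.95 -0.2   0.77  0.78]
[ 0.44879404 -0.20123807  0.15487475]
[0.05 0.61 0.27 1.74 0.03 1.17 2.03]
[0.02 0.49 0.32 1.6  0.04 1.43 2.06]
[-0.33  0.72 -0.19  1.7   0.19  0.73  2.37]
[-0.79  0.81  0.6   1.72 -0.61  0.8  -0.05]
```

View pics/w4.png

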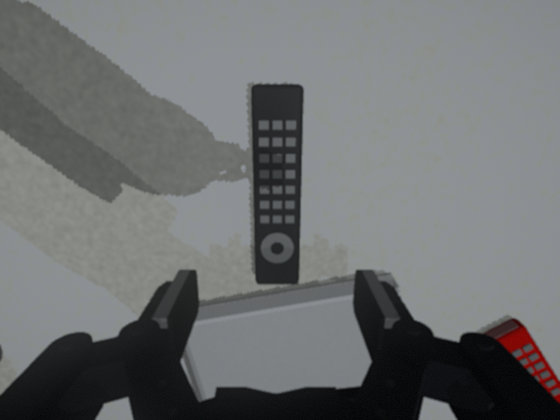

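The button bottomed out at 11 N. Picture w4 shows the remote centred between the open fingers, from (277,85) to (277,283), with the pad at (277,247) toward the hub side. Time to grasp.

```bash
python3 - <<'E'
from h import *
o=tool(R.from_euler('z',RY).as_matrix())
servo_line([*RC,.03],velocity=.15)
hit=servo_line([*RC,.003],velocity=.04,threshold=6);print(hit)
move_gripper(.03,force=50);s=observe();print(s["ee_pos"],s["finger_gap"],s["gripper_force"],s["contact_force"])
zt=s["ee_pos"][2];open("zt.txt","w").write(str(zt))
servo_line([*RC,.30],velocity=.2)
tc=W-Rh[:,0]*.17+Rh[:,2]*(zt-.009)
reach(tc+[0,0,.12],tool(Rh))
servo_line(tc,velocity=.1);wait(.3)
s=observe();print(s["time"],s["finger_gap"],s["ee_pos"]-tc,s["contact_force"])
import pickle
D={n:snap(n) for n in("top","scene","wrist")};pickle.dump(D,open("d3.pkl","wb"))
a=cv2.resize(D["top"]["pixels"][170:310,270:410],(400,400),interpolation=cv2.INTER_CUBIC)
b=cv2.resize(D["scene"]["pixels"][110:250,190:330],(400,400),interpolation=cv2.INTER_CUBIC)
cv2.imwrite("pics/z3.png",np.hstack([a,b]));cv2.imwrite("pics/w5.png",D["wrist"]["pixels"])
E
```

```text
False
[0.437673   0.27815013 0.00346178] 0.040647961980159825 50.900877714157104 [-0.85596981 -0.61089204  6.16550577]
21.875 0.04104499229825504 [ 1.00916471e-04 -2.98478763e-05  1.93633863e-04] [-0.48295978 -0.22199179 -0.01809573]
```

View pics/w5.png

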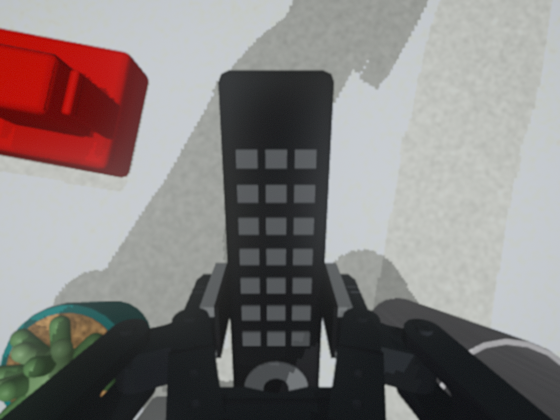

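View pics/z3.png

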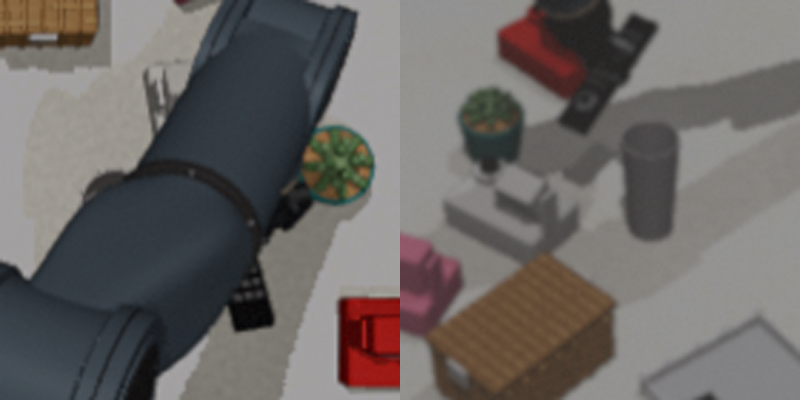

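In w5 the remote is held square and centred, with its tail edge at row 72. The tumbler and pot are clear. I'll check the remote's in-hand pitch and offset numerically, correct if needed, and then hold.

```bash
python3 - <<'E'
from h import *
import pickle
w=pickle.load(open("d3.pkl","rb"))["wrist"];zt=float(open("zt.txt").read())
w["C"]=np.array(w["tool_from_camera"]);P=cloud(w)
q=P[80:250,235:320].reshape(-1,3);q=q[abs(q[:,2]-(zt-.018))<.03]
A=np.c_[q[:,0],q[:,1],np.ones(len(q))];c=np.linalg.lstsq(A,q[:,2],rcond=None)[0];print("plane tool z=ax+by+c",c,"expected c",zt-.018,len(q))
rr=rays(w,[[224,73],[330,73],[226,200],[327,200]])@w["C"][:3,:3].T;o=w["C"][:3,3]
t=(c[2]+c[0]*o[0]+c[1]*o[1]-o[2])/(rr[:,2]-c[0]*rr[:,0]-c[1]*rr[:,1]);print((o+rr*t[:,None]).round(4).tolist())
E
```

```text
plane tool z=ax+by+c [ 0.00692225  0.00258079 -0.0143125 ] expected c -0.014538217295407663 14385
[[0.0884, -0.0182, -0.0137], [0.0884, 0.0186, -0.0137], [0.0424, -0.0197, -0.0141], [0.0424, 0.0198, -0.014]]
```

```bash
python3 - <<'E'
from h import *
zt=float(open("zt.txt").read())
wait(2.4)
p=observe()["ee_pos"]
servo_line([p[0]-.03,p[1],.30],velocity=.15)
o=tool(R.from_euler('z',np.deg2rad(81.44)).as_matrix());T=[.5965,.2377]
reach([*T,.20],o)
servo_line([*T,.03],velocity=.12);wait(.1)
hit=servo_line([*T,.006],velocity=.025,threshold=2.5);s=observe();print(hit,s["ee_pos"],s["contact_force"],"expect",zt+.005,s["time"])
import pickle
w=snap("wrist");cv2.imwrite("pics/w6.png",w["pixels"])
E
```

```text
True [0.5962868  0.23762319 0.00855927] [-0.43521079  0.59823439  6.8603681 ] expect 0.008461782704592337 29.7667
```

View pics/w6.png

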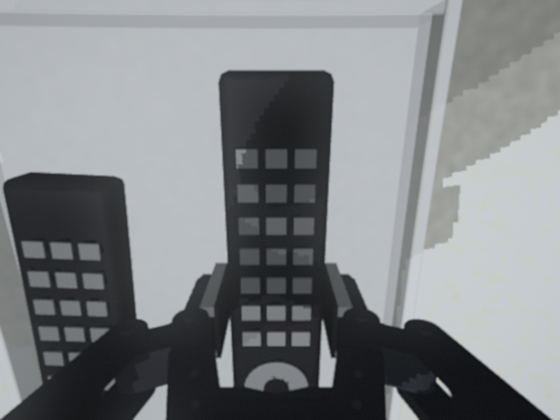

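The remote rests on the tray floor, parallel to the walls, with space on both sides. Now I'll release it and retreat.

```bash
python3 - <<'E'
from h import *
move_gripper(.058);wait(.2)
T=[.5963,.2376]
servo_line([*T,.06],velocity=.06);servo_line([*T,.25],velocity=.2)
servo_line([.45,.3,.35],velocity=.2);wait(.5)
t=snap("top");a=cv2.resize(t["pixels"][110:320,110:450],(800,494),interpolation=cv2.INTER_CUBIC);cv2.imwrite("pics/end.png",a);print(observe()["time"],observe()["contact_force"])
E
```

```text
34.0833 [-0.75954937  0.87771864 -0.33120889]
```

View pics/end.png

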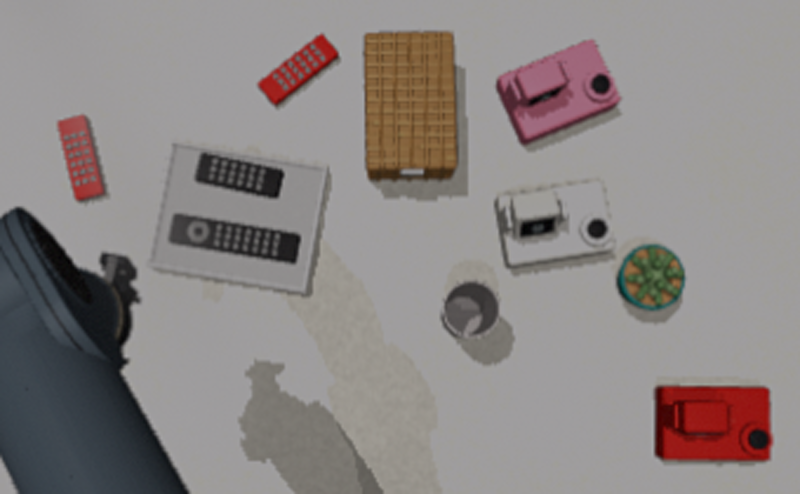

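The end picture shows the long remote at (235,238) flat in the tray with its keys up, beside the short one at (240,175). Everything else is where it was.

```bash
python3 -c "
from workcell import *
print(finish_job())"
```

```text
the job is handed in; nothing more can be done
None
```

I handed the job in after about 34 s of robot time: learn button pressed to its stop, long remote held steady for over 2 s about 80 mm squarely in front of the window, then laid flat, keys up, in the tray beside the short one and released; nothing else looked moved in the final picture, and no verdict came back.

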